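# Peel the top tray off a sticky nested stack and show it over the light panel

## Task

The nested steel trays are stuck together: take hold of the upright lug of the top tray and peel that tray off by raising the lug's corner a good 2 cm first, while the opposite corner still rests on the tray below. Carry only this tray to the inspection light panel and finish still holding it in the gripper, still and level, centred about 15 cm above the panel. Leave the rest of the stack where it is and do not knock over or push the other things on the bench.

Things in the scene. Friction and masses are not known exactly. Their poses are not given: they have to be found in the camera images.
- tray_top: Top tray: steel, 160 (x) x 120 (y) x 20 mm plus lug, 0.2 kg. Origin: centre of its floor's underside, 30 mm above the bench when seated; z up. Flat flange 22 mm wide, its top 20 mm above the origin; 12 mm downturned rim. Four sprung rubber grips on the lower trays cling to its long rims near the corners: each resists with 1 to 2 N and lets go once that rim is raised 7 mm.
- lug_top (a point): Top centre of the solid upright lug on the top tray's flange at its +x +y corner: 30 mm long, 10 thick, 28 high above the flange, length along the tray's diagonal (36.9 deg from its +x towards +y, pointing away from far_corner), 82 mm from the tray's centre seen from above (tray frame 65.6, 49.2, 48 mm). 78 mm above the bench when seated.
- far_corner (a point): The top tray's corner diagonally across from the lug, at the lower edge of the rim (tray frame -80, -60, 8 mm); seated it rests on the flange below, 38 mm above the bench. A peel tips the tray about this corner, as about a hinge across the diagonal.
- lower_trays: The two like trays under it, without lugs, locked together as one heavy piece, about 1 kg, 160 x 120 mm (144 mm in y over the grips), lying loose on a fixed 6 mm rubber mat. Origin: centre of the underside, 6 mm above the bench; axes as tray_top, whose origin is 24 mm above this one when nested. Stays in place.
- panel: Inspection light panel fixed to the bench: a flat grey slab 190 (x) x 150 (y) x 12 mm with a white face on top. Origin: centre of its underside. It and the stack swap sides of the bench from one start to the next.
- panel_center (a point): Centre of the panel's white top face, 12 mm above the bench.
- dish: Bystander: round clear dish, diameter 60, 14 mm high; origin under its centre.
- tube_rack: Bystander: low white tube rack, 100 x 45 x 36 mm; origin under its centre.
- reagent: Bystander: white bottle, diameter 60, 95 mm high; origin under its centre.
- jar: Bystander: white jar, diameter 52, 70 mm high; origin under its centre.
- tip_box: Bystander: pipette-tip box, 87 x 122 x 62 mm; origin under its centre.
- mouse: Bystander: computer mouse, 100 x 58 x 32 mm; origin under its centre.
- beaker: Bystander: glass beaker, diameter 66, 75 mm high; origin under its centre.
Things that resemble listed ones, but are neither listed nor needed, are in the scene too. What is shaped like the tray_top but pink or turquoise is not meant.

How it is judged:
On the way, in this order (a step that is already met when the one before it is completed fails the run):
1. the lug's corner is raised at least 15 mm while the opposite corner is still within 5 mm of its seat (z of lug_top in the frame of lower_trays above 0.087 m and z of far_corner in the frame of lower_trays below 0.037 m and x of far_corner in the frame of lower_trays above -0.095 m), for 0.1 s.
2. the whole top tray is clear of the lower trays, in the fingers (z of lug_top in the frame of lower_trays above 0.102 m and z of far_corner in the frame of lower_trays above 0.062 m and contact force between tray_top and lower_trays below 0.05 N and contact force between tray_top and the fingers above 1 N), for 0.2 s.
At the end, for the whole second after the job is handed in: The top tray is held in the fingers, still (< 30 mm/s), level within 0.2 rad, its origin 100-200 mm above the panel face and within 40 mm of its centre seen from above; the lower trays are within 15 mm of their start and every bystander within 30 mm (z of tray_top in the frame of panel_center between 0.1 and 0.2 m and horizontal distance between tray_top and panel_center below 0.04 m and angle between tray_top's own z axis and vertical below 0.2 rad and linear speed of tray_top below 0.03 m/s and contact force between tray_top and the fingers above 1 N and contact force between tray_top and lower_trays below 0.05 N and distance of lower_trays from where it was at the start of the episode below 0.015 m and distance of each of dish, tube_rack, reagent, jar, tip_box, mouse, beaker from where it was at the start of the episode below 0.03 m); the arm keeps its last pose, push and grip.
It fails at once if the lower trays are carried or pushed off their place by more than 25 mm (distance of lower_trays from where it was at the start of the episode above 0.025 m).
It fails at once if a bystander is pushed more than 40 mm or tipped over (distance of any of dish, tube_rack, reagent, jar, tip_box, mouse, beaker from where it was at the start of the episode above 0.04 m or angle between any of dish, tube_rack, reagent, jar, tip_box, mouse, beaker's own z axis and vertical above 0.6 rad).
It also fails if it takes over 48 s, if anything falls off the work surface, if the arm or the gripper's body presses on something with over 40 N, if the wrist force passes 120 N, or if a joint passes its speed limit or range.

## Robot

A 6-joint arm with a two-finger parallel gripper is mounted at the origin on the work surface. World frame = base frame: x ahead of the robot, y to its left, z up, the work surface at z = 0. Lengths are in m, angles in rad, forces in N, time in s.
With the tool pointing down it reaches from about 0.35 to 0.775 m from the base axis. Payload 7.3 kg.
Tool frame: the origin (TCP) lies on the mounting face of the last link; the fingertips stand 178 mm ahead of it and the grasp point (between the pads) lies 159 mm ahead of it (robot.grip_depth is the distance from the TCP to the grasp point, in m); z points along the fingers, y is the line along which they close (so a half turn about z gives the same grasp; the last joint's range is limited). The gripper opens to 92 mm and grips with 3 to 60 N. Pads are 19 mm wide; open, the fingers measure 130 mm over their backs; the gripper's body (75 mm by 190 mm) begins 47 mm behind the grasp point.
Start: joints at [0.985, 0.342, 1.524, -0, 1.275, -0.146], TCP at [0.224, 0.475, 0.405] pointing down, gripper open.
Joint ranges: [-2.53, 2.53], [-0.77, 2.02], [0.04, 2.7], [-1, 4.14], [0.28, 2.66], [-3.11, 3.11]. Speed limits (rad/s): [2.57, 2.57, 3.14, 3.14, 3.14, 3.14].

## Interface

Orientations are given as [roll, pitch, yaw] about the fixed x, y, z axes, in that order (R = Rz(yaw) Ry(pitch) Rx(roll)).
In Python, from cell import observe, cams, robot, models gives the robot as it stands.
- The arm moves only by the shell command python3 -m jog 'ROWS' [FORCE]. ROWS is JSON, a list of rows, each a list of 3 entries, a list of its own where there are three numbers: the shift along the tool's x, y, z each as a share of 0.4 m, from -1 to 1, then the turn about the tool's z as a share of pi rad, from -1 to 1, then the closure, from 0 (fully open) to 1 (shut). In form: [[[x, y, z], turn, jaw], ...]. A call has 1 to 12 rows; each row is the pose to reach, as a shift and turn from the pose commanded when the call began, along the tool's axes at that moment, turning the shorter way round; what a row does not reach only later rows make up. A row lasts 1/8 s, in which the tool goes at most 62.5 mm and 10.7 degrees, less where a joint would pass 70% of its speed; a pose out of reach is approached as far as the arm can. A call with a number of a shift or a turn outside -1 to 1 is refused whole. A call with a gripper value outside its range is refused whole. The fingers move at their own pace and stop on an object; FORCE is the grip in N (left out, the last holds). Time passes only in rows, so rows that repeat a pose let the fingers close. It gives the time, the measured TCP pose, the force, the opening and the grip force at its end, in the units of the state.
- observe(): the state, without advancing time (a new reading comes with each control period).
- cams.read_camera(name): name is "side" or "top" or "wrist"; returns the picture (384x512x3 uint8, red, green, blue); there is no depth.
- cams.camera_model(name): a dict with "camera_matrix" (3x3 intrinsics, pixels), "pose" (4x4, takes a point from camera to world coordinates). Camera axes: x right, y down, z forward; pixel columns grow to the right and rows downward; lengths in m; the calibration is good to about 2 mm. A picture is of the moment at which its call begins: read the wrist's pose just before it. camera_model takes no time and is no camera call; for the wrist camera it gives the pose at the moment of the call.
- robot.hand_in(): hands the job in; it is judged then, once.
Trained networks look in the newest picture that a camera, given by its name, has taken for a name from the list of things; names that differ only in an ending like _2 or _b are one class to them, and where a whole thing is asked for, a point or a joint stands for the part that bears it (a point fixed in the world has none). Each returns a list of dicts, best first, with "confidence" (0 to 1); they miss things now and then, are a little off and sometimes report something else, mostly with a low value. They report only what shows in the picture. A call takes as long as a camera call. They do not tell look-alikes from the thing itself.
- models.find_in(target, camera): "position" ([x, y, z] in m, in world coordinates, good to about 4 mm: the middle of the surface that is visible of it).
- models.pinpoint(target, camera): "position" ([x, y, z] in m, in world coordinates, good to about 4 mm: a listed point, or the origin of a listed thing).
The state is a dict: "time": time; "qpos": joint angles; "qvel": joint speeds; "joint_efforts": joint torques, N m; "tool_pos": TCP position; "tool_rot": TCP orientation; "contact_force": force on the tool from outside, world axes, zero at the start; "torque": the same for the moment, N m; "opening": finger opening in m; "grip_force": force on a finger pad.
Only numpy, scipy, OpenCV 4.12 (cv2) and the standard library are available. Lean on these libraries where they do the work, as an engineer would, in place of code of your own. Each camera call takes 0.05 s, during which the arm holds its last target. There are 200 camera calls.

## Working session

There is one attempt and no reset: what is moved stays moved. The work goes in short steps, Python scripts to look and compute and a shell command to move; the robot and the scene stay as the last step left them, time stands still between calls to the robot, and variables do not carry over. Pictures are saved under pics/ and viewed, at most 10 in all, crops included, and the job is handed in when it is done.

```bash
mkdir -p pics; ls; python3 - <<'E'
from cell import observe,cams,robot,models
import cv2,numpy as np
ims=[]
for c in("top","side"):
    im=cams.read_camera(c); cv2.imwrite(f"pics/{c}0.png",im[:,:,::-1])
    for t in("tray_top","lug_top","far_corner","lower_trays","panel_center"):
        for r in models.pinpoint(t,c)[:3]: print(c,t,np.round(r["position"],3),round(r["confidence"],2))
    M=cams.camera_model(c); print(np.round(M["pose"],3).tolist(),M["camera_matrix"].tolist() if hasattr(M["camera_matrix"],'tolist') else M["camera_matrix"])
s=observe();print(s)
E
```

```text
pics
top tray_top [0.481 0.234 0.029] 0.98
top tray_top [ 0.708 -0.262 -0.001] 0.85
top tray_top [0.363 0.479 0.001] 0.7
top lug_top [0.526 0.31  0.076] 0.82
top lug_top [ 0.717 -0.184  0.047] 0.58
top lug_top [0.371 0.561 0.049] 0.57
top far_corner [0.357 0.379 0.005] 0.77
top far_corner [0.286 0.349 0.006] 0.73
top far_corner [ 0.688 -0.36   0.005] 0.7
top panel_center [ 0.47  -0.206  0.014] 0.78
[[0.005, -0.988, 0.157, 0.279], [-1.0, -0.004, 0.002, -0.008], [-0.001, -0.157, -0.988, 1.442], [0.0, 0.0, 0.0, 1.0]] [[486.92622052432415, 0.0, 255.3522597967437], [0.0, 486.92622052432415, 192.30627866030684], [0.0, 0.0, 1.0]]
side tray_top [ 0.708 -0.262  0.   ] 0.82
side tray_top [0.48  0.232 0.034] 0.81
side tray_top [0.252 0.258 0.001] 0.64
side lug_top [ 0.718 -0.178  0.047] 0.85
side lug_top [0.211 0.187 0.048] 0.68
side lug_top [0.373 0.559 0.048] 0.61
side far_corner [0.424 0.154 0.034] 0.9
side far_corner [0.356 0.377 0.006] 0.89
side far_corner [0.293 0.353 0.009] 0.84
side lower_trays [0.48  0.236 0.009] 0.81
side lower_trays [ 0.267 -0.412 -0.001] 0.66
side lower_trays [ 0.54
[... 293 characters left out ...]
]]
{'time': 0.6, 'qpos': array([ 9.84998268e-01,  3.41970560e-01,  1.52408310e+00, -2.53804939e-05,
        1.27543402e+00, -1.45997632e-01]), 'qvel': array([-1.39277135e-03, -3.39119003e-04, -3.96905932e-05,  1.03941987e-03,
       -5.18171334e-04,  3.99674865e-04]), 'joint_efforts': array([ 3.23347808e-05, -4.30929244e+01, -2.44395393e+01,  7.16987508e-02,
        4.83961729e-02, -9.33872883e-06]), 'tool_pos': array([0.22350362, 0.4750453 , 0.40476171]), 'tool_rot': array([3.14149233e+00, 3.92959870e-05, 2.70179961e+00]), 'contact_force': array([-0.2106853 ,  0.63796105, -0.30005393]), 'torque': array([0.00651656, 0.00956434, 0.08898034]), 'grip_force': 0.0, 'opening': 0.09169868949198007}
```

View pics/top0.png

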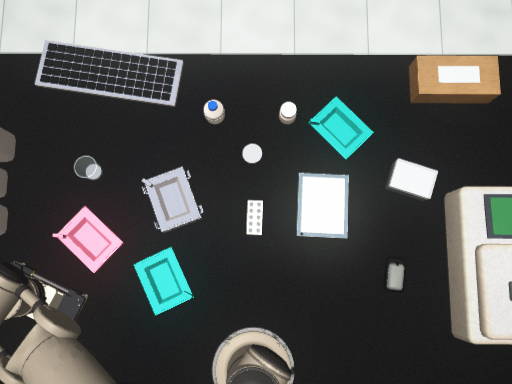

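View pics/side0.png

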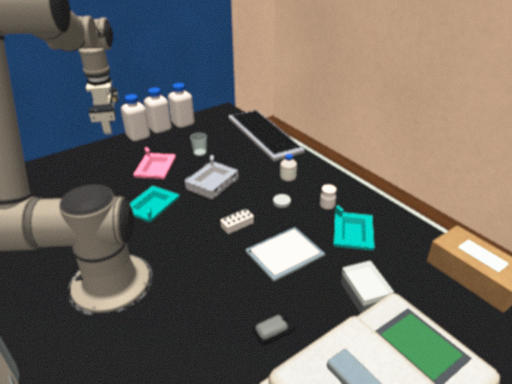

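Candidates for the tray in the top view: steel stack (172,198), turquoise (163,281) and (341,127), pink (88,239). By the description it's the steel one, with its lug at about (147,184). I'll check that in a close crop.

```bash
cat > h.py <<'E'
from cell import observe,cams,robot,models
import cv2,numpy as np
def project(c,p,M=None):
    M=M or cams.camera_model(c);T=np.linalg.inv(np.array(M["pose"]));q=T[:3,:3]@p+T[:3,3];u=np.array(M["camera_matrix"])@q;return u[:2]/u[2]
def tri(obs):  # [(model,(u,v))...]
    A=np.zeros((3,3));b=np.zeros(3)
    for M,uv in obs:
        P=np.array(M["pose"]);d=P[:3,:3]@np.linalg.inv(M["camera_matrix"])@[*uv,1];d/=np.linalg.norm(d);Q=np.eye(3)-np.outer(d,d);A+=Q;b+=Q@P[:3,3]
    return np.linalg.solve(A,b)
E
python3 - <<'E'
from h import *
a=cv2.imread("pics/top0.png")[150:250,120:220];b=cv2.imread("pics/side0.png")[145:205,180:245]
a=cv2.resize(a,(400,400),interpolation=2);b=cv2.resize(b,(390,360),interpolation=2);b=cv2.copyMakeBorder(b,0,40,0,0,0)
cv2.imwrite("pics/crop.png",np.hstack([a,b]))
for n in("tray_top","lug_top","far_corner","lower_trays"):
    for c in("top","side"):
        for r in models.pinpoint(n,c):
            if np.linalg.norm(np.array(r["position"])[:2]-[.48,.235])<.13: print(c,n,np.round(r["position"],4),round(r["confidence"],2))
for n in("panel","panel_center","dish","tube_rack","reagent","jar","tip_box","mouse","beaker"):
    print(n,[(np.round(r["position"],3),round(r["confidence"],2)) for r in models.pinpoint(n,"top")[:2]])
E
```

```text
top tray_top [0.4811 0.2345 0.0291] 0.98
side tray_top [0.4799 0.2325 0.0338] 0.81
top lug_top [0.526  0.3101 0.0759] 0.82
side lug_top [0.5255 0.306  0.0798] 0.58
side far_corner [0.4243 0.1536 0.0342] 0.9
side lower_trays [0.4804 0.2365 0.0094] 0.81
panel [(array([ 0.469, -0.206,  0.   ]), 0.82)]
panel_center [(array([ 0.47 , -0.206,  0.014]), 0.78)]
dish [(array([0.63 , 0.006, 0.002]), 0.57), (array([ 0.271, -0.409,  0.004]), 0.26)]
tube_rack [(array([ 0.431, -0.004, -0.002]), 0.9), (array([0.43 , 0.154, 0.04 ]), 0.64)]
reagent [(array([0.75 , 0.119, 0.   ]), 0.88)]
jar [(array([ 0.745, -0.099,  0.003]), 0.51)]
tip_box [(array([ 0.541, -0.459,  0.001]), 0.61)]
mouse [(array([ 0.269, -0.407,  0.002]), 0.74)]
beaker [(array([0.566, 0.481, 0.003]), 0.85)]
```

View pics/crop.png

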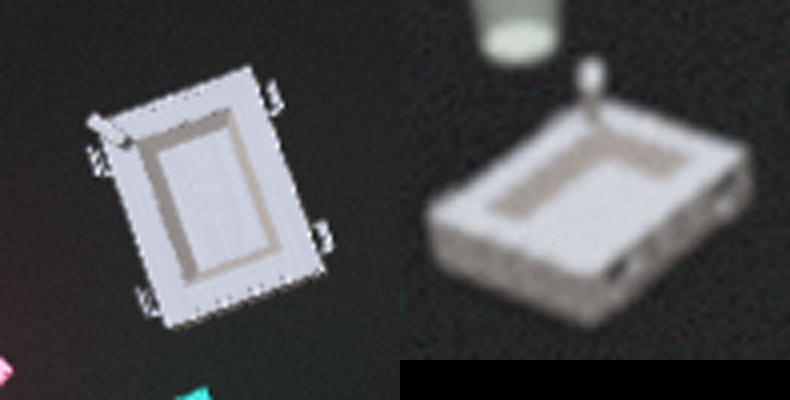

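The crop confirms the steel stack: its lug runs from about (143,180) to (152,186) in the top view, and the tray yaw is about 20°, so the diagonal is at about 57°. I'll move above it, with the closing axis perpendicular to the diagonal.

```bash
python3 -m jog '[[[-0.86,-0.055,0.08],0.543,0.4],[[-0.86,-0.055,0.08],0.543,0.4],[[-0.86,-0.055,0.08],0.543,0.4],[[-0.86,-0.055,0.08],0.543,0.4],[[-0.86,-0.055,0.08],0.543,0.4],[[-0.86,-0.055,0.08],0.543,0.4],[[-0.86,-0.055,0.08],0.543,0.4],[[-0.86,-0.055,0.08],0.543,0.4],[[-0.86,-0.055,0.08],0.543,0.4],[[-0.86,-0.055,0.08],0.543,0.4],[[-0.86,-0.055,0.08],0.543,0.4]]' 14
python3 - <<'E'
from h import *
im=cams.read_camera("wrist");cv2.imwrite("pics/w1.png",im[:,:,::-1])
M=cams.camera_model("wrist");print(np.round(M["pose"],4).tolist(),np.array(M["camera_matrix"]).tolist())
s=observe();print(s["tool_pos"],s["tool_rot"],s["opening"],s["time"])
for n in("tray_top","lug_top","far_corner","lower_trays"):
    print(n,[(np.round(r["position"],4),round(r["confidence"],2)) for r in models.pinpoint(n,"wrist")[:2]])
print(project("wrist",np.array([.526,.307,.078]),M))
E
```

```text
time: 2.82
tool_pos: [0.5254, 0.3087, 0.3727]
tool_rot: [-3.142, 0.0, 0.999]
contact_force: [-0.3, 0.5, -0.2]
opening: 0.0553
grip_force: 0.0
[[0.8405, -0.5181, -0.1586, 0.5684], [-0.5418, -0.8041, -0.2445, 0.3749], [-0.0009, 0.2915, -0.9566, 0.3522], [0.0, 0.0, 0.0, 1.0]] [[269.2875148743285, 0.0, 254.19136032246203], [0.0, 269.2875148743285, 185.66421083652529], [0.0, 0.0, 1.0]]
[0.52537929 0.30872164 0.37274131] [-3.14158847e+00 -8.29499460e-05  9.98795566e-01] 0.05521186891894092 2.875
tray_top [(array([0.3623, 0.4832, 0.0005]), 0.69), (array([0.4805, 0.2364, 0.0309]), 0.62)]
lug_top [(array([0.5201, 0.3095, 0.0731]), 0.68)]
far_corner [(array([0.3559, 0.3824, 0.0087]), 0.91), (array([0.43  , 0.1532, 0.0375]), 0.8)]
lower_trays []
[255.5394561  182.52190403]
```

View pics/w1.png

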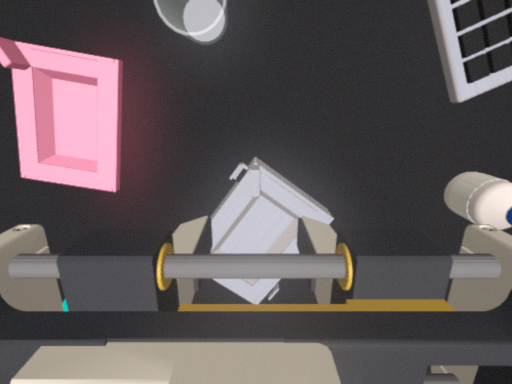

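The wrist view shows the lug as a stripe near (256,160–198), with the tray behind the fingers. I'll zoom in.

```bash
python3 - <<'E'
from h import *
im=cv2.imread("pics/w1.png")
cv2.imwrite("pics/w1c.png",cv2.resize(im[145:245,200:340],(840,600)[:2],interpolation=2)[:, :800])
d=np.array([.543,.840,0]);
for c in("top","side","wrist"):
  L=np.array([.5255,.307,.078]);print(c,[np.round(project(c,L+d*k),1) for k in(-.015,0,.015)])
E
```

```text
top [array([149.9, 184.5]), array([145.6, 181.7]), array([141.3, 178.9])]
side [array([211.1, 158.6]), array([211.3, 156.5]), array([211.4, 154.5])]
wrist [array([255.1, 196.1]), array([255.1, 182.8]), array([255.1, 169. ])]
```

View pics/w1c.png

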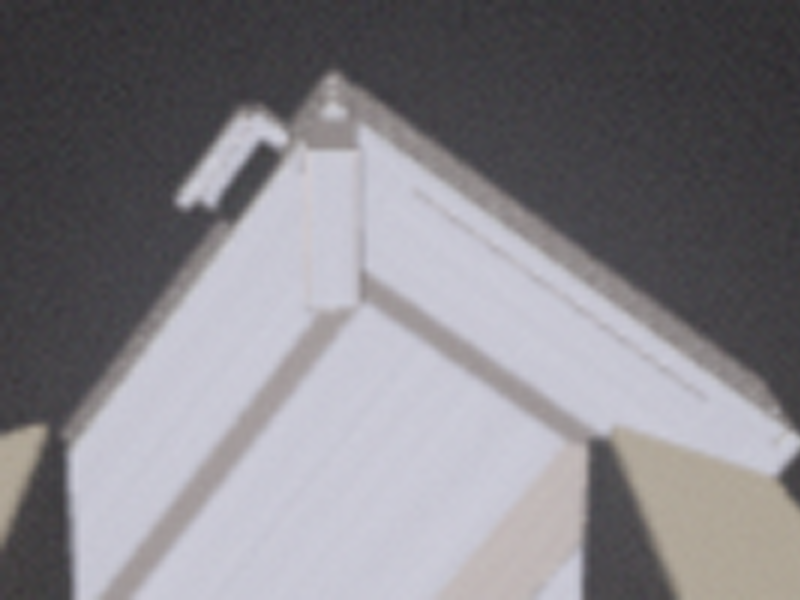

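```bash
python3 - <<'E'
from h import *
W=cams.camera_model("wrist");S=cams.camera_model("side");T=cams.camera_model("top")
print(tri([(W,(255.3,183)),(S,(211.9,156.3))]),tri([(W,(255.3,183)),(S,(211.9,156.3)),(T,(146.3,182))]))
E
python3 -m jog '[[[-0.004,0,0.15],0,0.4],[[-0.004,0,0.28],0,0.4],[[-0.004,0,0.3],0,0.4],[[-0.004,0,0.3],0,0.4]]'
```

```text
[0.52663044 0.30632216 0.07878006] [0.52581764 0.3056517  0.07850853]
time: 3.58
tool_pos: [0.525, 0.3076, 0.2537]
tool_rot: [3.141, -0.001, 0.996]
contact_force: [-0.0, -0.4, 0.5]
opening: 0.055
grip_force: 0.0
```

Triangulation gives a lug height of 0.0785 m against 0.078 expected. I'll lower and close with a light grip, so the lug can pivot between the pads.

```bash
python3 -m jog '[[[-0.003,0,0.052],0,0.4],[[-0.003,0,0.052],0,0.4],[[-0.003,0,0.052],0,0.7],[[-0.003,0,0.052],0,1],[[-0.003,0,0.052],0,1],[[-0.003,0,0.052],0,1],[[-0.003,0,0.052],0,1],[[-0.003,0,0.052],0,1],[[-0.003,0,0.052],0,1]]' 14
```

```text
time: 4.7
tool_pos: [0.524, 0.3064, 0.232]
tool_rot: [3.141, -0.0, 0.996]
contact_force: [1.3, -0.6, 0.7]
opening: 0.01
grip_force: 14.0
```

```bash
python3 -m jog '[[[-0.0012,0,-0.006],0,1],[[-0.0025,0,-0.0125],0,1],[[-0.0037,0,-0.019],0,1],[[-0.005,0,-0.025],0,1],[[-0.005,0,-0.025],0,1]]' 14
python3 - <<'E'
from h import *
for c in("side","top"):
    im=cams.read_camera(c);cv2.imwrite(f"pics/{c}1.png",im[:,:,::-1])
    for n in("lug_top","far_corner","tray_top","lower_trays"):
        print(c,n,[(np.round(r["position"],4),round(r["confidence"],2)) for r in models.pinpoint(n,c) if np.linalg.norm(np.array(r["position"])[:2]-[.48,.235])<.13])
E
```

```text
time: 5.32
tool_pos: [0.5226, 0.3047, 0.2423]
tool_rot: [-3.141, -0.0, 0.996]
contact_force: [-1.2, 0.0, -1.3]
opening: 0.0102
grip_force: 14.0
side lug_top [(array([0.5203, 0.3076, 0.0864]), 0.8)]
side far_corner [(array([0.4239, 0.1539, 0.0352]), 0.91)]
side tray_top [(array([0.479 , 0.2378, 0.0364]), 0.57)]
side lower_trays [(array([0.4793, 0.2355, 0.0062]), 0.87)]
top lug_top [(array([0.5225, 0.3059, 0.0896]), 0.97)]
top far_corner [(array([0.4279, 0.1535, 0.0371]), 0.83)]
top tray_top [(array([0.4798, 0.2355, 0.0342]), 0.78)]
top lower_trays []
```

The tray is pivoting: the lug is up 10 mm and the far corner is still seated. I'll continue the arc to about 24 mm.

```bash
python3 -m jog '[[[-0.0015,0,-0.006],0,1],[[-0.003,0,-0.0125],0,1],[[-0.0047,0,-0.018],0,1],[[-0.0065,0,-0.024],0,1],[[-0.008,0,-0.03],0,1],[[-0.01,0,-0.035],0,1],[[-0.01,0,-0.035],0,1],[[-0.01,0,-0.035],0,1]]' 14
python3 - <<'E'
from h import *
for c in("side","top"):
    im=cams.read_camera(c);cv2.imwrite(f"pics/{c}2.png",im[:,:,::-1])
    for n in("lug_top","far_corner","tray_top","lower_trays"):
        print(c,n,[(np.round(r["position"],4),round(r["confidence"],2)) for r in models.pinpoint(n,c) if np.linalg.norm(np.array(r["position"])[:2]-[.48,.235])<.13])
cv2.imwrite("pics/s2c.png",cv2.resize(cv2.imread("pics/side2.png")[125:215,170:260],(540,540),interpolation=2))
E
```

```text
time: 6.82
tool_pos: [0.5206, 0.3013, 0.256]
tool_rot: [3.142, -0.0, 0.996]
contact_force: [0.4, 2.0, -1.6]
opening: 0.0096
grip_force: 14.0
side lug_top [(array([0.5195, 0.301 , 0.1012]), 0.93)]
side far_corner [(array([0.4211, 0.155 , 0.0352]), 0.68)]
side tray_top [(array([0.4758, 0.2374, 0.0441]), 0.7)]
side lower_trays []
top lug_top [(array([0.5186, 0.3061, 0.1053]), 0.77)]
top far_corner [(array([0.4233, 0.1541, 0.0371]), 0.64)]
top tray_top [(array([0.4783, 0.2391, 0.0414]), 0.86)]
top lower_trays []
```

View pics/s2c.png

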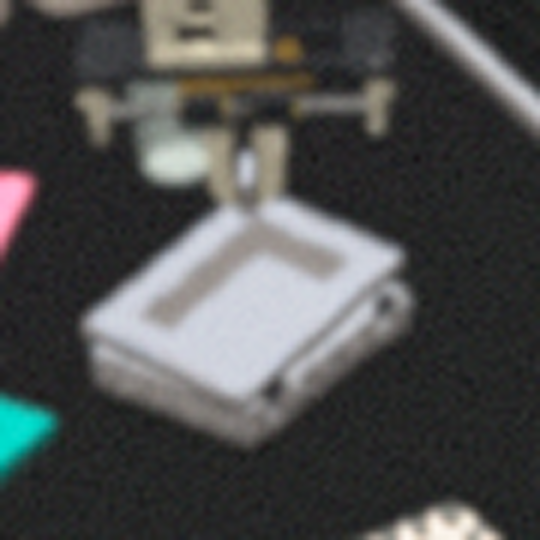

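The crop shows the tray tilted at the lug corner, with the far corner still resting on the stack (crop px (250,395)). I'll tighten to 60 N and lift straight up.

```bash
python3 -m jog '[[[0,0,0],0,1],[[0,0,0],0,1],[[0,0,0],0,1],[[0,0,-0.02],0,1],[[0,0,-0.04],0,1],[[0,0,-0.07],0,1],[[0,0,-0.11],0,1],[[0,0,-0.16],0,1],[[0,0,-0.22],0,1],[[0,0,-0.22],0,1],[[0,0,-0.22],0,1],[[0,0,-0.22],0,1]]' 60
python3 - <<'E'
from h import *
for c in("side","top"):
    im=cams.read_camera(c);cv2.imwrite(f"pics/{c}3.png",im[:,:,::-1])
    for n in("lug_top","far_corner","tray_top","lower_trays"):
        print(c,n,[(np.round(r["position"],4),round(r["confidence"],2)) for r in models.pinpoint(n,c) if np.linalg.norm(np.array(r["position"])[:2]-[.48,.235])<.13])
cv2.imwrite("pics/s3c.png",cv2.resize(cv2.imread("pics/side3.png")[95:215,160:280],(540,540),interpolation=2))
E
```

```text
time: 8.82
tool_pos: [0.5204, 0.3012, 0.3429]
tool_rot: [-3.14, 0.002, 0.996]
contact_force: [0.5, 0.6, -1.9]
opening: 0.0094
grip_force: 60.0
side lug_top [(array([0.522 , 0.3031, 0.1876]), 0.91)]
side far_corner [(array([0.4225, 0.1528, 0.1214]), 0.67)]
side tray_top [(array([0.4798, 0.2356, 0.1325]), 0.82)]
side lower_trays [(array([0.4839, 0.2383, 0.0068]), 0.89)]
top lug_top [(array([0.5205, 0.3058, 0.1915]), 0.66)]
top far_corner [(array([0.4257, 0.1535, 0.1228]), 0.62)]
top tray_top [(array([0.476 , 0.2368, 0.1289]), 0.61)]
top lower_trays []
```

View pics/s3c.png

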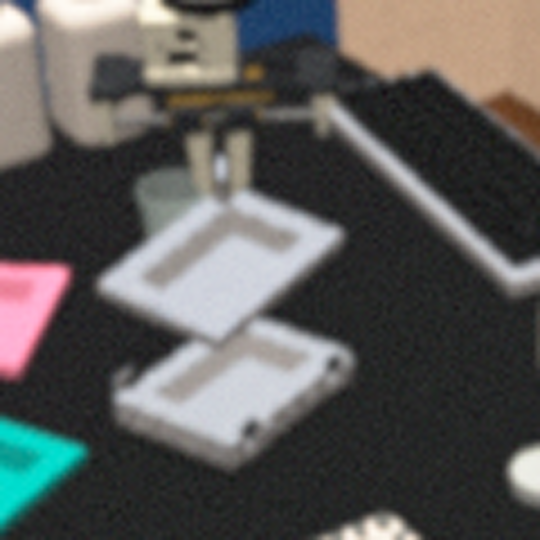

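Lifted clear, with the stack left behind; the tilt is about 0.14 rad. I'll carry it smoothly to the panel.

```bash
python3 -m jog '[[[0,0,-0.03],0,1],[[-0.02,0.012,-0.06],0,1],[[-0.06,0.037,-0.078],0,1],[[-0.12,0.074,-0.078],0,1],[[-0.19,0.118,-0.078],0,1],[[-0.26,0.161,-0.078],0,1],[[-0.33,0.205,-0.078],0,1],[[-0.4,0.248,-0.078],0,1],[[-0.46,0.285,-0.078],0,1],[[-0.5,0.31,-0.078],0,1],[[-0.52,0.323,-0.078],0,1],[[-0.52,0.323,-0.078],0,1]]' 60
python3 -m jog '[[[-0.02,0.012,0],0,1],[[-0.06,0.037,0],0,1],[[-0.12,0.074,0],0,1],[[-0.18,0.112,0],0,1],[[-0.24,0.149,0],0,1],[[-0.3,0.186,0],0,1],[[-0.35,0.217,0],0,1],[[-0.39,0.242,0],0,1],[[-0.41,0.255,0],0,1],[[-0.415,0.257,0],0,1],[[-0.415,0.257,0],0,1],[[-0.415,0.257,0],0,1]]' 60
python3 - <<'E'
from h import *
for c in("side","top"):
    im=cams.read_camera(c);cv2.imwrite(f"pics/{c}4.png",im[:,:,::-1])
    for n in("lug_top","far_corner","tray_top","panel_center","lower_trays"):
        print(c,n,[(np.round(r["position"],4),round(r["confidence"],2)) for r in models.pinpoint(n,c)][:3])
E
```

```text
time: 10.82
tool_pos: [0.5159, 0.0561, 0.3752]
tool_rot: [-3.142, -0.0, 0.995]
contact_force: [-0.7, 0.8, -1.6]
opening: 0.0093
grip_force: 60.0
time: 12.32
tool_pos: [0.512, -0.1381, 0.3751]
tool_rot: [-3.141, -0.0, 0.997]
contact_force: [-0.4, -0.4, -1.1]
opening: 0.0099
grip_force: 60.0
side lug_top [(array([ 0.511 , -0.1387,  0.2196]), 0.97), (array([ 5.431e-01, -4.608e-01, -3.000e-04]), 0.73), (array([0.2109, 0.1864, 0.0466]), 0.61)]
side far_corner [(array([0.296 , 0.3471, 0.011 ]), 0.94), (array([ 0.6912, -0.3607,  0.0079]), 0.9), (array([ 0.4139, -0.2861,  0.1547]), 0.88)]
side tray_top [(array([ 0.3664,  0.4782, -0.0044]), 0.94), (array([0.2516, 0.2583, 0.0004]), 0.87), (array([ 0.705 , -0.2601, -0.0019]), 0.76)]
side panel_center [(array([ 0.4704, -0.2023,  0.0102]), 0.8)]
side lower_trays [(array([0.482 , 0.2353, 0.0063]), 0.76), (array([ 0.7434, -0.1016,  0.0012]), 0.63)]
top lug_top [(array([ 0.7177, -0.179 ,  0.0494]), 0.69), (array([ 0.5672,  0.4807, -0.    ]), 0.65), (array([ 0.5129, -0.1349,  0.2213]), 0.59)]
top far_corner [(array([ 0.4156, -0.2853,  0.1551]), 0.79), (array([ 0.6904, -0.3564,  0.006 ]), 0.7), (array([0.3531, 0.3791, 0.0039]), 0.62)]
top tray_top [(array([ 0.7017, -0.2593,  0.0018]), 0.84), (array([ 0.3619,  0.4802, -0.0005]), 0.82), (array([ 0.4726, -0.2015,  0.163 ]), 0.6)]
top panel_center []
top lower_trays [(array([0.4819, 0.2408, 0.0053]), 0.73)]
```

View pics/side4.png

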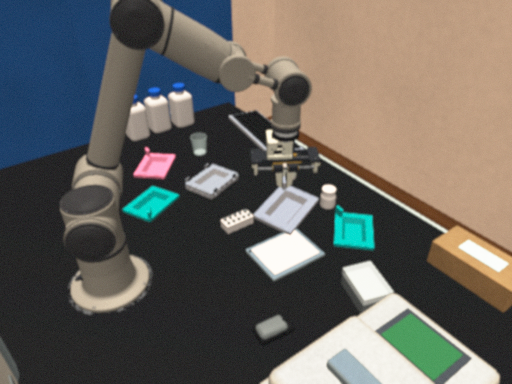

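The picture shows the tray at (287,208) above the panel, with the stack at (212,180) and the bystanders unmoved. The measured origin is (0.473,-0.202,0.163), about 3 mm off centre and 15 cm up, with a tilt of about 0.14 rad. I'll hand in.

```bash
python3 -m jog '[[[0,0,0],0,1],[[0,0,0],0,1],[[0,0,0],0,1],[[0,0,0],0,1]]' 60
python3 -c "
from cell import robot
print(robot.hand_in())"
```

```text
time: 13.42
tool_pos: [0.512, -0.1387, 0.3751]
tool_rot: [3.142, -0.0, 0.996]
contact_force: [0.3, 0.3, -1.7]
opening: 0.0096
grip_force: 60.0
the job is handed in; nothing more can be done
None
```

I peeled the top tray off by its lug, and the job is handed in with the tray held still about 15 cm above the panel, roughly 3 mm off centre; it is tilted about 0.14 rad (limit 0.2), and the hand-in returned no verdict.

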